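# Hang the duck template back on the rack

### The arm

A 6-joint arm with a two-finger parallel gripper is mounted at the origin on the work surface. World frame = base frame: x ahead of the robot, y to its left, z up, the work surface at z = 0. Lengths are in m, angles in rad, forces in N, time in s.
With the tool pointing down it reaches from about 0.375 to 0.9 m from the base axis. Payload 3.1 kg.
Tool frame: the origin (TCP) lies between the finger pads; the fingertips stand 22 mm ahead of it and the grasp point (between the pads) lies 3 mm ahead of it; z points along the fingers, y is the line along which they close (so a half turn about z gives the same grasp; the last joint's range is limited). The gripper opens to 87 mm and grips with 3 to 60 N. Pads are 19 mm wide; open, the fingers measure 117 mm over their backs; the gripper's body (75 mm by 190 mm) begins 51 mm behind the grasp point.
Start: joints at [1.06, 0.527, 1.433, -0, 1.181, -0.178], TCP at [0.204, 0.591, 0.245] pointing down, gripper open.
Joint ranges: [-3.08, 3.08], [-0.75, 2.2], [0.22, 2.44], [-1.43, 4.57], [0, 2.65], [-2.85, 2.85]. Speed limits (rad/s): [2.79, 2.79, 3.14, 3.14, 3.14, 3.14].

### API

Orientations are given as a unit quaternion [x, y, z, w].
In Python, from rig import robot gives the robot as it stands.
- The arm moves only by the tool move_arm, never from a script. Its argument "series" is text: rows parted by semicolons, each of 6 numbers parted by spaces: the shift along the tool's x, y, z in mm, then the turn, a rotation vector about the tool's x, y, z in degrees. In form: dx dy dz ax ay az; .... A call has 1 to 8 rows; each row is the pose to reach, as a shift and turn from the pose commanded when the call began, along the tool's axes at that moment; what a row does not reach only later rows make up. A row lasts 1/12 s, in which the tool goes at most 41.7 mm and 7.16 degrees, less where a joint would pass 70% of its speed; a pose out of reach is approached as far as the arm can. A call with a gripper value outside its range is refused whole. "jaw" is the opening, from 0 (shut) to 1 (fully open), set as the call begins (left out, the last holds). The fingers move at their own pace and stop on an object; "newtons" is the grip in N (left out, the last holds). Time passes only in rows, so rows that repeat a pose let the fingers close. It gives the time, the measured TCP pose, the force, the opening and the grip force at its end, in the units of the state.
- robot.get_obs(): the state, without advancing time (a new reading comes with each control period).
- robot.camera(name): name is "scene" or "side" or "wrist"; returns a dict with "img" (420x560x3 uint8, red, green, blue), "mtx" (3x3 intrinsics, pixels), "world_to_cam" (4x4, takes a point from world to camera coordinates). Camera axes: x right, y down, z forward; pixel columns grow to the right and rows downward; lengths in m; the calibration is good to about 2 mm. A picture is of the moment at which its call begins. There is no depth.
- robot.hand_in(): hands the job in; it is judged then, once.
Trained networks look in a picture, given as the dict that the camera call returned (one of the last four; its "shot" number tells which), for a name from the list of things; names that differ only in an ending like _2 or _b are one class to them, and where a whole thing is asked for, a point or a joint stands for the part that bears it (a point fixed in the world has none). Each returns a list of dicts, best first, with "p" (0 to 1); they miss things now and then, are a little off and sometimes report something else, mostly with a low value. They report only what shows in the picture. A call takes as long as a camera call. They do not tell look-alikes from the thing itself.
- robot.search_frame(picture, thing): "xyz" ([x, y, z] in m, in world coordinates, good to about 4 mm: the middle of the surface that is visible of it).
- robot.tip_of(picture, thing): "xyz" ([x, y, z] in m, in world coordinates, good to about 4 mm: a listed point, or the origin of a listed thing).
The state is a dict: "time": time; "q": joint angles; "joint_velocities": joint speeds; "joint_torque": joint torques, N m; "position": TCP position; "tool_rot": TCP orientation; "ft_force": force on the tool from outside, world axes, zero at the start; "moment": the same for the moment, N m; "grip_width": finger opening in m; "grip_force": force on a finger pad.
Only numpy, scipy, OpenCV 4.12 (cv2) and the standard library are available. Lean on these libraries where they do the work, as an engineer would, in place of code of your own. Each camera call takes 0.05 s, during which the arm holds its last target. There are 200 camera calls.

### The job

Lift the duck template out of its bench stand and hang it on the rack in the gap between the fish and car templates, on the same face of the board as them, without shifting those two or the things on the bench. Lower it gently, and feel along the top of the rack for the slot so that the hook drops fully home to the bottom of the slot; then let go and leave everything hanging still.

Things in the scene. Friction and masses are not known exactly. Their poses are not given: they have to be found in the camera images.
- duck: Loose duck-shaped plywood template on a steel hook, about 0.15 kg, 147 mm tall. Origin: centre of its foot's underside; z up, y along the foot, +x the outer face, hook towards -x. Foot and body 54 (y) x 12 mm (x), plywood up to z=62 mm. A strap 12 mm wide (y) rises to the hook. Starts upright in the stand's pocket.
- duck_grip (a point): Point to grip the duck: in its wooden grip block, 16 mm (x) x 24 mm (y), z=105 to 147 mm above the foot, on a 12 mm wide neck on the hook's bridge. The point lies at x=-12, y=0, z=130 mm in the duck's frame. Closing the fingers along the duck's x leaves most room beside the neighbours.
- duck_throat (a point): Underside of the hook's bridge, mid-throat: x=-14, y=0, z=90 mm in the duck's frame. Bridge 12 mm wide (y), 4 mm thick; the throat below it is 16 mm wide (x=-22 to -6), between the strap and template on the +x side and a lip (x=-26 to -22) that hangs down to z=72 mm.
- stand: Fixed dark wooden bench stand, 60 (x) x 90 (y) x 38 mm high, with a pocket 15 x 60 mm, 26 mm deep, floor 12 mm above the bench; the duck's foot stands in it, its axes parallel to the stand's. Origin: centre of its underside.
- rack: Fixed rack: upright board 12 mm thick (x=-6 to 6 mm), 300 mm long (y), top edge at z=157 mm, on a base plate 120 x 300 x 16 mm. Origin: centre of its underside, on the bench; z up, +x the face the templates hang on, away from the robot. A template hung home is parallel to it, foot at about x=14, z=67 mm, leaning up to 3 degrees.
- rack_ledge (a point): Rack point x=0, y=0, z=165 mm, mid-gap: top of a slotted piece on the board's top edge, 67 mm long, 12 mm thick, 8 mm high, with one square-edged slot 15 mm wide (y) down to z=157. Clamped by hand: the slot's middle is anywhere within 12.5 mm of y=0 and not measured (find it by feel or eye). It holds firm below 60 N.
- fish: Plywood template hung loosely on the rack by the same hook and grip block as the duck; foot 60 x 12 mm. Origin and axes as the duck's. Its hook sits on the board's top edge between two small ribs. Fish shape, about 45 mm high, at y=+73 or -73 mm in the rack's frame (fish and car may be swapped). Free gap between the feet of fish and car: 86 mm.
- car: Plywood template hung loosely on the rack by the same hook and grip block as the duck; foot 60 x 12 mm. Origin and axes as the duck's. Its hook sits on the board's top edge between two small ribs. Car shape with two wheels, 43 mm high, on the other side of the gap from the fish.
- tin: Bystander: paint tin, 72 mm across, 85 mm high. Origin: centre of its underside. Leave alone.
- glue: Bystander: glue bottle, 44 mm across, 120 mm high. Origin: centre of its underside. Leave alone.
- jar: Bystander: dark steel brush cup, 70 mm across, 90 mm high. Origin: centre of its underside. Leave alone.
There are look-alikes about, which are no part of the job. There is more than one size of the stand; the job needs the larger. What is shaped like the duck but blue is not meant.

How it is judged:
By the outcome, as a careful person would: the job done as asked, in the order asked, and still so for the second after the job is handed in, with the robot touching nothing.
It also fails if it takes over 61 s, if anything falls off the work surface, if the arm or the gripper's body presses on something with over 40 N, if the wrist force passes 120 N, or if a joint passes its speed limit or range.

## Working session

There is one attempt and no reset: what is moved stays moved. The work goes in short steps, Python scripts to look and compute and a tool call to move; the robot and the scene stay as the last step left them, time stands still between calls to the robot, and variables do not carry over. Pictures are saved under pics/ and viewed, at most 10 in all, crops included, and the job is handed in when it is done.

Besides the shell and the picture viewer there is one more tool, called after "Call:" by a JSON object that holds its "name" and its "arguments". move_arm: Moves the arm, as the interface text tells. Its arguments: {"type":"object","properties":{"series":{"type":"string"},"jaw":{"type":"number"},"newtons":{"type":"number"}},"required":["series"]}

```bash
mkdir -p pics; cat > h.py <<'E'
import numpy as np,cv2
from rig import robot
from scipy.spatial.transform import Rotation as R
def save(c,n,crop=None,s=1):
    im=c["img"][:,:,::-1]
    if crop: x0,y0,x1,y1=crop; im=im[y0:y1,x0:x1]
    cv2.imwrite("pics/"+n,cv2.resize(im,None,fx=s,fy=s,interpolation=cv2.INTER_CUBIC))
def proj(c,p):
    q=c["world_to_cam"]@np.r_[p,1]; u=c["mtx"]@q[:3]; return u[:2]/u[2]
def ray(c,px):
    T=np.linalg.inv(c["world_to_cam"]); d=T[:3,:3]@np.linalg.inv(c["mtx"])@np.r_[px,1]; return T[:3,3],d
def onz(c,px,z):
    o,d=ray(c,px); return o+d*(z-o[2])/d[2]
def tri(c1,p1,c2,p2):
    P=[c["mtx"]@c["world_to_cam"][:3] for c in(c1,c2)]
    X=cv2.triangulatePoints(P[0],P[1],np.float64(p1),np.float64(p2)).ravel(); return X[:3]/X[3]
def togo(target,rot=None):
    o=robot.get_obs(); r=R.from_quat(o["tool_rot"])
    d=r.inv().apply(np.array(target)-o["position"])*1000
    a=(r.inv()*rot).as_rotvec(degrees=True) if rot is not None else None
    return d.round(1),a
E
python3 - <<'E'
from h import *
np.set_printoptions(precision=4,suppress=True)
o=robot.get_obs();print({k:o[k] for k in("position","tool_rot","time")})
c1=robot.camera("scene");c2=robot.camera("side")
save(c1,"scene.png");save(c2,"side.png")
for n,c in(("scene",c1),("side",c2)):
    print(n,"campos",np.linalg.inv(c["world_to_cam"])[:3,3])
    for t in["duck","duck_grip","stand","rack","rack_ledge","fish","car","tin","glue","jar"]:
        for r in robot.tip_of(c,t)[:3]: print(t,np.round(r["xyz"],3),round(r["p"],2),proj(c,r["xyz"]).round())
E
```

```text
{'position': array([0.2038, 0.5901, 0.2436]), 'tool_rot': array([ 0.1656,  0.9862, -0.001 , -0.0004]), 'time': 0.0}
scene campos [0.9319 0.6863 0.824 ]
duck [ 0.496 -0.143  0.004] 0.55 [262. 192.]
duck [ 0.486 -0.263  0.016] 0.48 [247. 168.]
duck_grip [ 0.499 -0.151  0.13 ] 0.72 [259. 158.]
duck_grip [ 0.474 -0.266  0.146] 0.48 [248. 132.]
stand [ 0.489 -0.27   0.004] 0.68 [245. 169.]
stand [ 0.463 -0.398 -0.   ] 0.49 [235. 149.]
rack [0.586 0.114 0.   ] 0.72 [280. 261.]
rack_ledge [0.583 0.114 0.165] 0.68 [282. 216.]
fish [0.582 0.188 0.067] 0.6 [297. 264.]
fish [0.402 0.435 0.   ] 0.3 [422. 325.]
car [0.607 0.039 0.066] 0.58 [258. 229.]
tin [ 0.606 -0.296 -0.003] 0.65 [210. 178.]
glue [ 0.633 -0.163 -0.002] 0.89 [219. 205.]
jar [0.401 0.434 0.001] 0.78 [422. 324.]
side campos [ 0.0277 -0.6718  0.6483]
duck [ 0.486 -0.267  0.007] 0.96 [339. 321.]
duck [ 0.5   -0.14  -0.005] 0.81 [306. 289.]
duck_grip [ 0.498 -0.153  0.127] 0.83 [313. 247.]
duck_grip [ 0.473 -0.266  0.14 ] 0.65 [340. 276.]
stand [ 0.486 -0.268 -0.001] 0.85 [338. 324.]
stand [ 0.463 -0.389 -0.001] 0.79 [373. 370.]
rack [ 0.584  0.112 -0.001] 0.87 [276. 227.]
rack_ledge [0.579 0.114 0.164] 0.66 [275. 177.]
tin [ 0.602 -0.3   -0.002] 0.65 [387. 311.]
glue [ 0.634 -0.166  0.002] 0.76 [355. 272.]
jar [0.399 0.438 0.002] 0.69 [172. 197.]
jar [ 0.485 -0.268  0.003] 0.45 [338. 323.]
```

View pics/scene.png

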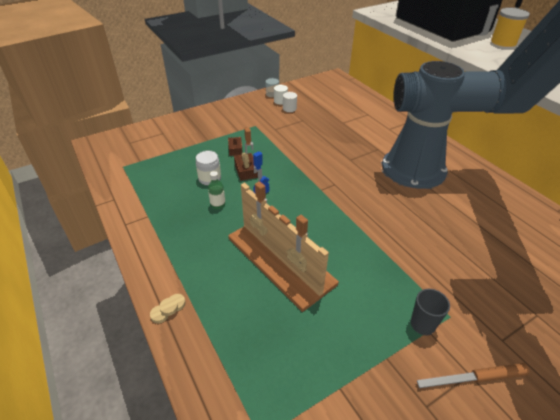

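View pics/side.png

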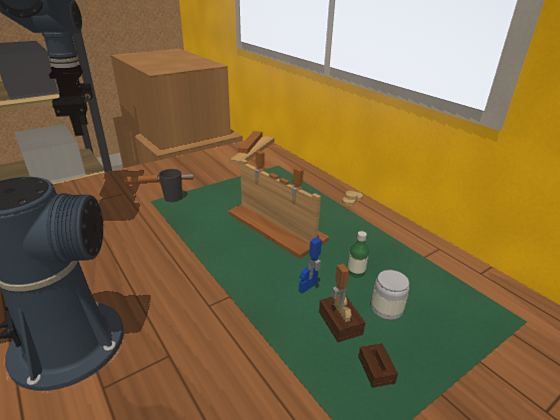

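Side view: the wooden duck stands in the larger stand at (341,300). Things it could be mistaken for are the blue duck at (313,265) and the smaller empty stand at (377,365). In the scene view these are at (247,160), (262,187) and (235,147). The rack, with two hung templates, is at (278,205) in the side view. I choose the wooden duck in the larger stand and check it in a crop.

```bash
python3 - <<'E'
from h import *
c1=robot.camera("scene");c2=robot.camera("side")
def cr(c,b,s): x0,y0,x1,y1=b; return cv2.resize(c["img"][y0:y1,x0:x1,::-1],None,fx=s,fy=s,interpolation=cv2.INTER_CUBIC)
a=cr(c2,(290,230,390,330),4);b=cr(c2,(225,150,325,250),4)
cv2.imwrite("pics/crop.png",np.hstack([a,b]))
d=cr(c1,(225,170,345,305),4)
cv2.imwrite("pics/crop2.png",d)
E
```

```text
(no output)
```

View pics/crop.png

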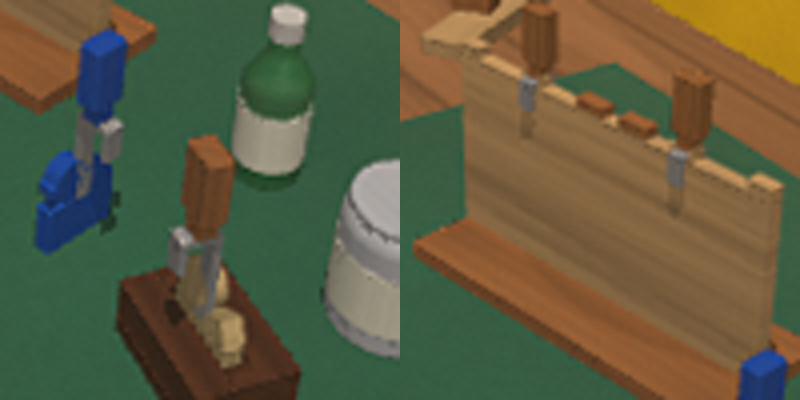

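View pics/crop2.png

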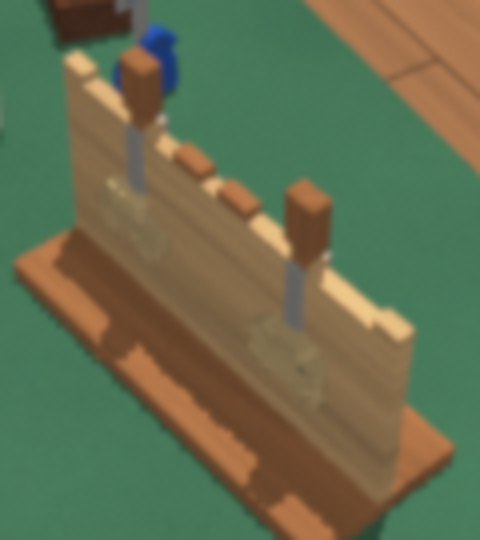

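```bash
python3 - <<'E'
from h import *
np.set_printoptions(precision=4,suppress=True)
c1=robot.camera("scene");c2=robot.camera("side")
S=[onz(c2,p,.038)[:2] for p in((319.5,300.75),(346.25,295.5),(364.5,323))]
print("stand corners",S,"lens",np.linalg.norm(S[1]-S[0]),np.linalg.norm(S[2]-S[1]),"yaws",[np.degrees(np.arctan2(*(v[::-1]))) for v in(S[1]-S[0],S[2]-S[1])],"ctr",(S[0]+S[2])/2)
a=onz(c1,(228.75,236.25),.016);b=onz(c1,(338,282.5),.016);v=(b-a)[:2]
print("rack",a,b,(a+b)/2,np.linalg.norm(v),"yaw",np.degrees(np.arctan2(v[1],v[0])-np.arctan2(300,-120)))
# side view base: left corner (415,248), right-bottom edge
a=onz(c2,(225+15/4,150+248/4),.016);b=onz(c2,(225+400/4,150+350/4),.016);print(a,b)
# board top ends side / scene
for c,p in((c2,(225+62/4,150+40/4)),(c2,(225+380/4,150+185/4)),(c1,(225+65/4,170+58/4)),(c1,(225+412/4,170+325/4))): print("boardtop",onz(c,p,.165))
print("slot",onz(c1,(278,216.7),.161),onz(c2,(279,179.25),.161))
for t in["duck","duck_grip","duck_throat"]:
    for c in(c1,c2):
        for r in robot.tip_of(c,t)[:2]: print(t,np.round(r["xyz"],4),round(r["p"],2))
E
```

```text
stand corners [array([ 0.469 , -0.2199]), array([ 0.5283, -0.2405]), array([ 0.5043, -0.3196])] lens 0.06286104908240465 0.08263096265988848 yaws [np.float64(-19.16155938195696), np.float64(-106.93030877546545)] ctr [ 0.4866 -0.2697]
rack [ 0.6679 -0.0194  0.016 ] [0.5051 0.2531 0.016 ] [0.5865 0.1168 0.016 ] 0.31738637606968434 yaw 9.0566841106508
[0.4985 0.2365 0.016 ] [ 0.6552 -0.025   0.016 ]
boardtop [0.5562 0.2565 0.165 ]
boardtop [ 0.6131 -0.0358  0.165 ]
boardtop [ 0.613  -0.0334  0.165 ]
boardtop [0.5534 0.2571 0.165 ]
slot [0.5898 0.1097 0.161 ] [0.5848 0.1014 0.161 ]
duck [ 0.4961 -0.1458  0.0029] 0.85
duck [ 0.4848 -0.264   0.0134] 0.73
duck [ 0.4972 -0.1389 -0.0013] 0.86
duck [ 0.4868 -0.2632  0.0114] 0.74
duck_grip [ 0.478  -0.2655  0.1434] 0.59
duck_grip [ 0.4994 -0.1503  0.1345] 0.59
duck_grip [ 0.4985 -0.1503  0.1263] 0.95
duck_grip [ 0.4728 -0.2668  0.1445] 0.89
duck_throat [ 0.4731 -0.2608  0.1093] 0.67
duck_throat [0.6051 0.0445 0.0689] 0.59
duck_throat [ 0.4739 -0.2635  0.1016] 0.83
duck_throat [ 0.4854 -0.2678  0.012 ] 0.66
```

The crop confirms it: a plain wooden duck with a brown grip block in the larger dark stand, with its hook lip towards the robot. The rack ledge's two brown pieces have a slot between them at about side (279,179). Now the approach.

Call:
{"name": "move_arm", "arguments": {"series": "-261 -185 -76 0 0 50;-261 -185 -76 0 0 50;-261 -185 -76 0 0 50;-261 -185 -76 0 0 50;-261 -185 -76 0 0 50;-261 -185 -76 0 0 50;-261 -185 -76 0 0 50;-261 -185 -76 0 0 50", "jaw": 1}}

```text
time: 2.27
position: [0.3916, 0.3286, 0.3214]
tool_rot: [0.569, 0.822, 0.0, 0.0]
ft_force: [0.6, 0.8, 0.3]
grip_width: 0.0873
grip_force: 0.0
```

```bash
cat > go.py <<'E'
import sys
from h import *
x,y,z,yaw=map(float,sys.argv[1:5])  # TCP target, tool-y heading deg
t=np.radians(yaw); Y=np.array([np.cos(t),np.sin(t),0]);Z=np.array([0,0,-1.]);X=np.cross(Y,Z)
o=robot.get_obs();print(o["time"],o["position"].round(4),o["ft_force"].round(2),"grip",o["grip_width"],o["grip_force"],"heading",np.degrees(np.arctan2(*R.from_quat(o["tool_rot"]).as_matrix()[1::-1,1])))
d,a=togo([x,y,z],R.from_matrix(np.c_[X,Y,Z]));print(d,a.round(1))
E
python3 go.py .475 -.262 .25 -18; python3 go.py .45 0 .32 -18
```

```text
2.2667 [0.3916 0.3286 0.3214] [0.56 0.8  0.34] grip 0.08727233665112713 0.0 heading 20.66035151840978
[-582.1 -130.4   71.4] [ 0.1 -0.  38.7]
2.2667 [0.3916 0.3286 0.3214] [0.56 0.8  0.34] grip 0.08727233665112713 0.0 heading 20.66035151840978
[-328.1  -61.3    1.4] [ 0.1 -0.  38.7]
```

Call:
{"name": "move_arm", "arguments": {"series": "-250 15 -20 0 0 10;-250 15 -20 0 0 10;-250 15 -20 0 0 10;-250 15 -20 0 0 10;-250 15 -20 0 0 10;-250 15 -20 0 0 10;-250 15 -20 0 0 10"}}

```text
time: 2.85
position: [0.4977, 0.0961, 0.3415]
tool_rot: [0.639, 0.769, 0.0, 0.003]
ft_force: [-0.1, 0.9, -0.4]
grip_width: 0.087
grip_force: 0.0
```

```bash
python3 - <<'E'
from h import *
c=robot.camera("wrist");save(c,"w1.png")
import pickle;pickle.dump(c,open("w1.pkl","wb"))
print(np.linalg.inv(c["world_to_cam"])[:3].round(3))
E
python3 go.py .475 -.262 .25 -18
```

```text
[[ 0.983  0.175  0.05   0.485]
 [ 0.182 -0.952 -0.246  0.163]
 [ 0.004  0.251 -0.968  0.481]]
2.9 [0.4959 0.0989 0.341 ] [ 0.05  1.19 -0.32] grip 0.08708272985798457 0.0 heading 10.56484593848513
[-350.8  -86.9   91.3] [ 0.1  0.  28.6]
```

View pics/w1.png

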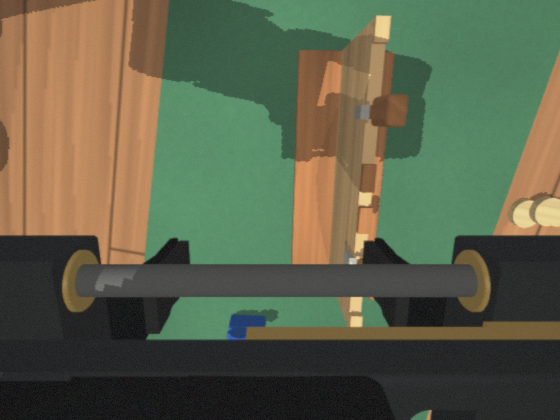

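```bash
python3 - <<'E'
from h import *
import pickle
c=pickle.load(open("w1.pkl","rb"));save(c,"w1c.png",(330,10,420,330),1)
im=c["img"][150:270,335:405,::-1];a=cv2.resize(im,None,fx=5,fy=5,interpolation=cv2.INTER_CUBIC)
im=c["img"][10:130,335:425,::-1];b=cv2.resize(im,None,fx=4,fy=5,interpolation=cv2.INTER_CUBIC)
cv2.imwrite("pics/w1c.png",np.hstack([a,b]))
E
```

```text
(no output)
```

View pics/w1c.png

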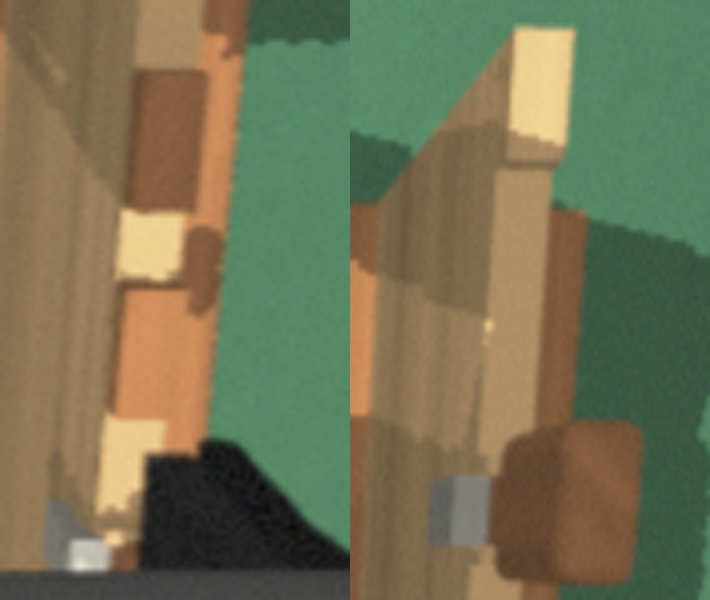

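Call:
{"name": "move_arm", "arguments": {"series": "-350 -87 40 0 0 29;-350 -87 40 0 0 29;-350 -87 40 0 0 29;-350 -87 40 0 0 29;-350 -87 40 0 0 29;-350 -87 40 0 0 29;-350 -87 40 0 0 29;-350 -87 40 0 0 29"}}

```text
time: 3.57
position: [0.4759, -0.2286, 0.3036]
tool_rot: [0.809, 0.588, 0.0, -0.0]
ft_force: [1.4, -0.3, -0.1]
grip_width: 0.0871
grip_force: 0.0
```

The slot in the wrist view is the bright patch at about (366,200), bounded by rows 192 and 208. The ledge ends are at rows 164 and 233, and the board's far end is at (383,16).

```bash
python3 - <<'E'
from h import *
import pickle
np.set_printoptions(precision=4,suppress=True)
c=pickle.load(open("w1.pkl","rb"))
P=[onz(c,p,.165)[:2] for p in((369.2,164),(367.2,192),(365.8,207.8),(362,233))]
print(P,[np.linalg.norm(P[i+1]-P[i]) for i in range(3)])
v=P[0]-P[3];print("yaw",np.degrees(np.arctan2(-v[0],v[1])),"mid",(P[0]+P[3])/2,"slot",(P[1]+P[2])/2)
e=onz(c,(383.2,15.6),.165)[:2];v=e-P[3];print(e,"yaw",np.degrees(np.arctan2(-v[0],v[1])))
c=robot.camera("wrist");save(c,"w2.png")
for t in("duck","duck_grip","stand"):
    for r in robot.tip_of(c,t)[:2]: print(t,np.round(r["xyz"],4),round(r["p"],2),proj(c,r["xyz"]).round())
E
python3 go.py .475 -.264 .22 -18
```

```text
[array([0.5774, 0.1401]), array([0.5821, 0.1143]), array([0.5845, 0.0992]), array([0.5871, 0.0742])] [np.float64(0.026183672244058914), np.float64(0.01526399111752861), np.float64(0.025183351149420424)]
yaw 8.385059745870986 mid [0.5823 0.1071] slot [0.5833 0.1068]
[0.5583 0.2613] yaw 8.757057765052494
duck [ 0.4967 -0.143   0.0019] 0.96 [271. 104.]
duck [ 0.4851 -0.2654  0.0133] 0.7 [292. 202.]
duck_grip [ 0.5013 -0.1551  0.1299] 0.83 [278. 109.]
duck_grip [ 0.4722 -0.2627  0.1432] 0.64 [284. 235.]
stand [ 0.4672 -0.3934 -0.0002] 0.86 [307. 288.]
stand [ 0.4889 -0.2674  0.0025] 0.58 [295. 200.]
3.7667 [ 0.476  -0.2279  0.3033] [ 0.01  0.49 -0.5 ] grip 0.0871711590639255 0.0 heading -18.151730529884343
[-34.8  10.4  83.2] [-0.1 -0.1 -0.2]
```

View pics/w2.png

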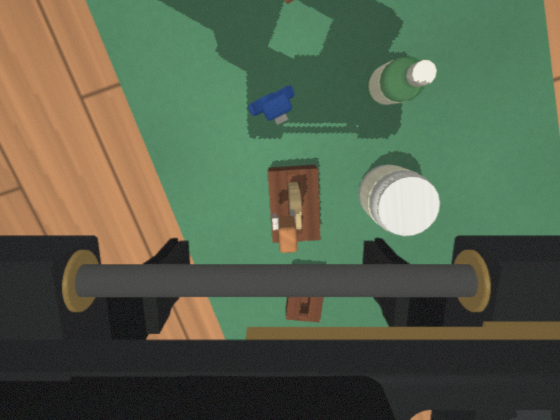

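Wrist view: the duck's grip block is at (288,238) and the stand's top corners are at about (268,168), (319,165) and (321,240). The blue duck is at (271,104), well clear.

```bash
python3 - <<'E'
from h import *
np.set_printoptions(precision=4,suppress=True)
c=robot.camera("wrist")
S=[onz(c,p,.038)[:2] for p in((268,168.5),(319,165),(321,240))]
print(S,np.linalg.norm(S[1]-S[0]),np.linalg.norm(S[2]-S[1]),[np.degrees(np.arctan2(v[1],v[0])) for v in(S[1]-S[0],S[2]-S[1])],"ctr",(S[0]+S[2])/2)
im=c["img"].astype(int)[205:265,260:315]; m=((im[:,:,0]>150)&(im[:,:,0]-im[:,:,2]>80)).astype(np.uint8)
p=cv2.findNonZero(m);(r)=cv2.minAreaRect(p);ctr=np.array(r[0])+[260,205];print(r,ctr,onz(c,ctr,.159))
B=cv2.boxPoints(r)+[260,205];print([onz(c,b,.159)[:2] for b in B])
E
```

```text
[array([ 0.4707, -0.2115]), array([ 0.5289, -0.2263]), array([ 0.5049, -0.3162])] 0.060019042046173886 0.09306868763665069 [np.float64(-14.252243286693632), np.float64(-104.91922334283004)] ctr [ 0.4878 -0.2639]
((28.039602279663086, 35.89604187011719), (23.28386878967285, 16.418113708496094), 84.2894058227539) [288.0396 240.896 ] [ 0.4751 -0.2625  0.159 ]
[array([ 0.4704, -0.2507]), array([ 0.4843, -0.2536]), array([ 0.4798, -0.2746]), array([ 0.4658, -0.2716])]
```

```bash
python3 go.py .475 -.2625 .146 -15
```

```text
3.8167 [ 0.476  -0.2268  0.3035] [ 0.1  -0.13 -0.55] grip 0.08694130428526434 0.0 heading -18.049326351244886
[-34.5  10.3 157.4] [-0.1 -0.1 -3. ]
```

Call:
{"name": "move_arm", "arguments": {"series": "-18 5 35 0 0 -3;-35 10 70 0 0 -3;-35 10 100 0 0 -3;-35 10 130 0 0 -3;-35 10 150 0 0 -3;-35 10 157 0 0 -3;-35 10 157 0 0 -3;-35 10 157 0 0 -3"}}

```text
time: 4.48
position: [0.4757, -0.2637, 0.1476]
tool_rot: [0.793, 0.609, 0.0, 0.0]
ft_force: [0.1, -0.3, -0.1]
grip_width: 0.0873
grip_force: 0.0
```

```bash
python3 go.py .475 -.2625 .146 -15; python3 - <<'E'
from h import *
c=robot.camera("side");save(c,"s3.png",(290,180,400,340),4)
E
```

```text
4.4833 [ 0.4757 -0.2637  0.1476] [ 0.07 -0.25 -0.07] grip 0.08733840218243333 0.0 heading -14.946927827673994
[ 1.  -1.   1.6] [0.  0.  0.1]
```

View pics/s3.png

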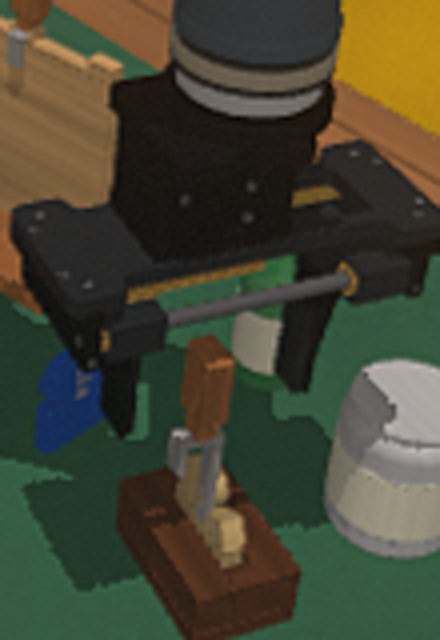

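The block at (207,385) in the crop sits between the open fingers. Closing softly first.

Call:
{"name": "move_arm", "arguments": {"series": "0 0 0 0 0 0;0 0 0 0 0 0;0 0 0 0 0 0;0 0 0 0 0 0;0 0 0 0 0 0;0 0 0 0 0 0;0 0 0 0 0 0;0 0 0 0 0 0", "jaw": 0, "newtons": 8}}

```text
time: 5.2
position: [0.4748, -0.2648, 0.1468]
tool_rot: [0.794, 0.608, -0.0, -0.0]
ft_force: [0.3, 0.7, 0.1]
grip_width: 0.0413
grip_force: 0.0
```

```bash
python3 go.py .475 -.2625 .146 -15
```

```text
5.2 [ 0.4748 -0.2648  0.1468] [0.31 0.66 0.06] grip 0.04127693411864105 0.0 heading -15.079061753884798
[ 2.3 -0.4  0.8] [-0.  -0.  -0.1]
```

Call:
{"name": "move_arm", "arguments": {"series": "0 0 0 0 0 0;0 0 0 0 0 0;0 0 0 0 0 0;0 0 0 0 0 0;0 0 0 0 0 0;0 0 0 0 0 0"}}

```text
time: 5.7
position: [0.4749, -0.2647, 0.1467]
tool_rot: [0.794, 0.608, 0.0, -0.0]
ft_force: [-0.3, 0.4, -0.9]
grip_width: 0.0159
grip_force: 8.0
```

```bash
python3 go.py .475 -.2625 .146 -15
```

```text
5.7 [ 0.4749 -0.2647  0.1467] [-0.25  0.36 -0.89] grip 0.015894978945404353 7.982308268401539 heading -15.069404271583682
[ 2.2 -0.5  0.7] [ 0.  -0.  -0.1]
```

Call:
{"name": "move_arm", "arguments": {"series": "0 0 0 0 0 0;0 0 0 0 0 0;0 0 -5 0 0 0;0 0 -12 0 0 0;0 0 -22 0 0 0;0 0 -35 0 0 0;0 0 -55 0 0 0;0 0 -80 0 0 0", "newtons": 30}}

```text
time: 6.37
position: [0.474, -0.2641, 0.2273]
tool_rot: [0.794, 0.608, -0.0, -0.001]
ft_force: [0.5, 0.2, -0.8]
grip_width: 0.0158
grip_force: 30.0
```

Call:
{"name": "move_arm", "arguments": {"series": "0 0 -30 0 0 0;0 0 -60 0 0 0;0 0 -90 0 0 0;0 0 -115 0 0 0;0 0 -135 0 0 0;0 0 -148 0 0 0;0 0 -150 0 0 0;0 0 -150 0 0 0"}}

```text
time: 7.03
position: [0.4749, -0.2648, 0.3783]
tool_rot: [0.794, 0.608, 0.0, 0.001]
ft_force: [0.4, 0.4, -2.0]
grip_width: 0.0159
grip_force: 30.0
```

```bash
cat > duck.py <<'E'
# estimate duck pose in hand: refine by side/scene views of foot vs. grip
from h import *
E
python3 - <<'E'
from h import *
import math
np.set_printoptions(precision=4,suppress=True)
yaw=math.radians(8.8); ex=np.array([math.cos(yaw),math.sin(yaw)]);ey=np.array([-ex[1],ex[0]])
slot=np.array([.5833,.1068]); foot=slot+14*ex/1000; grip=foot-.012*ex; print("tcp xy hung",grip)
E
python3 go.py .585 .107 .375 8.8
```

```text
tcp xy hung [0.5853 0.1071]
7.0333 [ 0.4749 -0.2648  0.3783] [ 0.35  0.36 -2.01] grip 0.015902955742025444 29.979888726957142 heading -15.064971778328768
[387.6   9.7   2.8] [  0.1   0.1 -23.9]
```

Call:
{"name": "move_arm", "arguments": {"series": "40 1 0 0 0 -3;80 2 0 0 0 -6;120 3 0 0 0 -9;160 4 0 0 0 -12;200 5 0 0 0 -15;240 6 0 0 0 -18;280 7 0 0 0 -21;310 8 0 0 0 -24"}}

```text
time: 7.7
position: [0.5625, 0.0358, 0.3752]
tool_rot: [0.648, 0.761, -0.0, -0.002]
ft_force: [0.8, -1.3, -1.5]
grip_width: 0.0158
grip_force: 30.0
```

```bash
python3 go.py .601 .1095 .375 8.8
```

```text
7.7 [0.5625 0.0358 0.3752] [ 0.8  -1.32 -1.53] grip 0.015792535107024976 29.999507158063352 heading 9.168940501754768
[66.6 49.8  0.2] [-0.2 -0.1  0.4]
```

Call:
{"name": "move_arm", "arguments": {"series": "20 15 0 0 0 0;45 35 0 0 0 0;66 50 0 0 0 0;66 50 0 0 0 0;66 50 30 0 0 0;66 50 60 0 0 0;66 50 75 0 0 0;66 50 75 0 0 0"}}

```text
time: 8.37
position: [0.5984, 0.105, 0.2959]
tool_rot: [0.65, 0.76, -0.004, -0.005]
ft_force: [-0.4, -0.3, -2.0]
grip_width: 0.0155
grip_force: 30.0
```

```bash
python3 go.py .601 .1095 .242 8.8; python3 - <<'E'
from h import *
c1=robot.camera("scene");c2=robot.camera("side")
def cr(c,b,s): x0,y0,x1,y1=b; return cv2.resize(c["img"][y0:y1,x0:x1,::-1],None,fx=s,fy=s,interpolation=cv2.INTER_CUBIC)
cv2.imwrite("pics/f4.png",np.hstack([cr(c1,(220,125,340,275),3.2),cr(c2,(225,95,345,245),3.2)]))
E
```

```text
8.3667 [0.5984 0.105  0.2959] [-0.45 -0.29 -2.05] grip 0.015506440783770637 30.000091544352472 heading 8.927289953139198
[ 3.9  4.  53.8] [-0.7 -0.1  0.1]
```

View pics/f4.png

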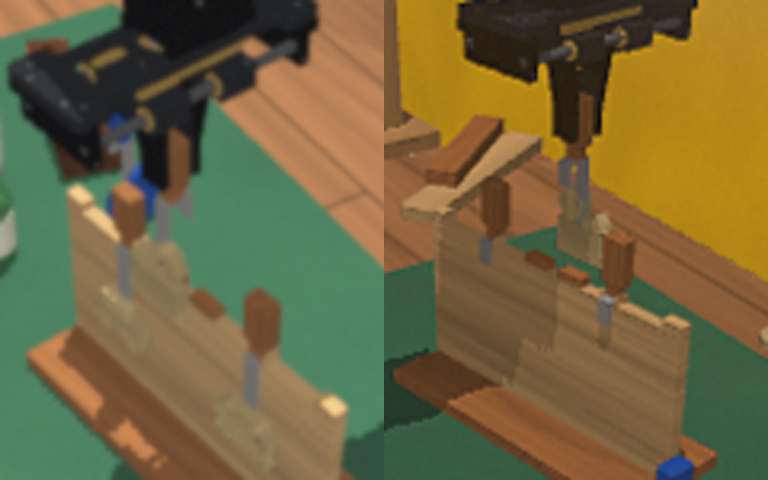

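The duck hangs upright in the jaw above the gap, on the far face side of the board: scene crop (165,275), side crop (578,235). Lowering until the lip is just above the ledge.

Call:
{"name": "move_arm", "arguments": {"series": "2 2 0 0 0 0;4 4 0 0 0 0;4 4 15 0 0 0;4 4 30 0 0 0;4 4 42 0 0 0;4 4 50 0 0 0;4 4 54 0 0 0;4 4 54 0 0 0"}}

```text
time: 9.13
position: [0.6057, 0.1101, 0.2477]
tool_rot: [0.65, 0.76, -0.0, -0.0]
ft_force: [0.3, 0.5, -0.5]
grip_width: 0.016
grip_force: 30.0
```

```bash
python3 go.py .5853 .1071 .242 8.8
```

```text
9.1333 [0.6057 0.1101 0.2477] [ 0.27  0.49 -0.48] grip 0.015990189992670958 29.999989438802004 heading 8.931201425442344
[  0.2 -20.6   5.7] [-0.  -0.   0.1]
```

Call:
{"name": "move_arm", "arguments": {"series": "0 -5 0 0 0 0;0 -10 0 0 0 0;0 -14 0 0 0 0;0 -16 0 0 0 0;0 -17 0 0 0 0;0 -18 0 0 0 0;0 -18 0 0 0 0;0 -18 0 0 0 0"}}

```text
time: 9.8
position: [0.588, 0.1072, 0.2479]
tool_rot: [0.65, 0.76, 0.0, 0.0]
ft_force: [-0.1, 0.0, -1.8]
grip_width: 0.0156
grip_force: 30.0
```

Call:
{"name": "move_arm", "arguments": {"series": "0 -1 0 0 0 0;0 -2 0 0 0 0;0 -2 0 0 0 0;0 -2 0 0 0 0"}}

```text
time: 10.13
position: [0.5858, 0.1069, 0.2477]
tool_rot: [0.65, 0.76, -0.0, -0.0]
ft_force: [-1.0, 0.1, -2.0]
grip_width: 0.0162
grip_force: 30.0
```

Call:
{"name": "move_arm", "arguments": {"series": "0 -1 0 0 0 0;0 -1.5 0 0 0 0;0 -1.5 0 0 0 0;0 -1.5 0 0 0 0"}}

```text
time: 10.47
position: [0.5844, 0.1067, 0.2478]
tool_rot: [0.65, 0.76, -0.0, -0.0]
ft_force: [0.6, 0.3, -0.9]
grip_width: 0.0156
grip_force: 30.0
```

Call:
{"name": "move_arm", "arguments": {"series": "0 -1 0 0 0 0;0 -1 0 0 0 0;0 -1 0 0 0 0;0 -1 0 0 0 0"}}

```text
time: 10.8
position: [0.5838, 0.1065, 0.2479]
tool_rot: [0.65, 0.76, 0.0, 0.0]
ft_force: [1.8, 0.3, -2.0]
grip_width: 0.0155
grip_force: 30.0
```

Call:
{"name": "move_arm", "arguments": {"series": "0 -1 0 0 0 0;0 -1 0 0 0 0;0 -1 0 0 0 0;0 -1 0 0 0 0"}}

```text
time: 11.13
position: [0.5834, 0.1064, 0.248]
tool_rot: [0.65, 0.76, 0.001, 0.001]
ft_force: [4.3, 0.6, -2.9]
grip_width: 0.0157
grip_force: 30.0
```

Call:
{"name": "move_arm", "arguments": {"series": "0 -1 0 0 0 0;0 -1 0 0 0 0;0 -1 0 0 0 0;0 -1 0 0 0 0"}}

```text
time: 11.47
position: [0.583, 0.1063, 0.2481]
tool_rot: [0.65, 0.76, 0.001, 0.001]
ft_force: [5.1, 0.6, -4.3]
grip_width: 0.0159
grip_force: 30.1
```

Face contact felt at about x = 0.584. Backing off to mid-throat and lowering.

Call:
{"name": "move_arm", "arguments": {"series": "0 2 0 0 0 0;0 4.5 0 0 0 0;0 4.5 0 0 0 0;0 4.5 6 0 0 0;0 4.5 12 0 0 0;0 4.5 16 0 0 0;0 4.5 18 0 0 0;0 4.5 18 0 0 0"}}

```text
time: 12.13
position: [0.5851, 0.1069, 0.2287]
tool_rot: [0.65, 0.76, -0.001, -0.001]
ft_force: [-0.1, -0.3, -1.8]
grip_width: 0.0158
grip_force: 30.0
```

Call:
{"name": "move_arm", "arguments": {"series": "0 0 3 0 0 0;0 0 6 0 0 0;0 0 9 0 0 0;0 0 12 0 0 0;0 0 12 0 0 0;0 0 12 0 0 0"}}

```text
time: 12.63
position: [0.5858, 0.1069, 0.2176]
tool_rot: [0.65, 0.76, -0.0, -0.0]
ft_force: [-0.7, 0.5, -1.3]
grip_width: 0.0159
grip_force: 30.0
```

Throat is over the board. Continuing gently to feel the top.

Call:
{"name": "move_arm", "arguments": {"series": "0 0 1 0 0 0;0 0 2 0 0 0;0 0 3 0 0 0;0 0 4 0 0 0;0 0 5 0 0 0;0 0 5 0 0 0;0 0 5 0 0 0"}}

```text
time: 13.22
position: [0.5858, 0.1069, 0.2127]
tool_rot: [0.65, 0.76, -0.0, -0.0]
ft_force: [0.3, -0.5, -1.5]
grip_width: 0.0164
grip_force: 30.0
```

Call:
{"name": "move_arm", "arguments": {"series": "0 0 1 0 0 0;0 0 2 0 0 0;0 0 3 0 0 0;0 0 3 0 0 0;0 0 3 0 0 0"}}

```text
time: 13.63
position: [0.5858, 0.1069, 0.2097]
tool_rot: [0.65, 0.76, -0.0, -0.0]
ft_force: [0.2, 0.6, -1.3]
grip_width: 0.0157
grip_force: 30.0
```

Call:
{"name": "move_arm", "arguments": {"series": "0 0 1 0 0 0;0 0 2 0 0 0;0 0 3 0 0 0;0 0 3 0 0 0;0 0 3 0 0 0"}}

```text
time: 14.05
position: [0.5858, 0.1069, 0.2067]
tool_rot: [0.65, 0.76, -0.0, -0.0]
ft_force: [-0.2, -0.3, -1.4]
grip_width: 0.016
grip_force: 30.0
```

Call:
{"name": "move_arm", "arguments": {"series": "0 0 1 0 0 0;0 0 2 0 0 0;0 0 2 0 0 0;0 0 2 0 0 0"}}

```text
time: 14.38
position: [0.5858, 0.1069, 0.2047]
tool_rot: [0.65, 0.76, -0.0, -0.0]
ft_force: [0.5, 1.2, -1.1]
grip_width: 0.0159
grip_force: 30.0
```

Call:
{"name": "move_arm", "arguments": {"series": "0 0 1 0 0 0;0 0 2 0 0 0;0 0 2 0 0 0;0 0 2 0 0 0"}}

```text
time: 14.72
position: [0.5858, 0.1069, 0.2027]
tool_rot: [0.65, 0.76, -0.0, -0.0]
ft_force: [0.6, 1.0, -1.4]
grip_width: 0.016
grip_force: 30.0
```

Call:
{"name": "move_arm", "arguments": {"series": "0 0 1 0 0 0;0 0 1.5 0 0 0;0 0 1.5 0 0 0;0 0 1.5 0 0 0"}}

```text
time: 15.05
position: [0.5861, 0.1069, 0.2018]
tool_rot: [0.65, 0.76, 0.0, 0.0]
ft_force: [-0.7, 0.5, 3.0]
grip_width: 0.0156
grip_force: 30.0
```

Call:
{"name": "move_arm", "arguments": {"series": "0 0 1 0 0 0;0 0 1 0 0 0;0 0 1 0 0 0;0 0 1 0 0 0"}}

```text
time: 15.38
position: [0.5861, 0.1069, 0.2017]
tool_rot: [0.65, 0.76, 0.0, 0.0]
ft_force: [-2.4, -0.6, 7.7]
grip_width: 0.0154
grip_force: 30.0
```

Bottomed at TCP z 0.2018, exactly the home height and 8 mm below the ledge top, so the hook is in the slot. Easing the load and letting go.

Call:
{"name": "move_arm", "arguments": {"series": "0 0 -1.5 0 0 0;0 0 -1.5 0 0 0;0 0 -1.5 0 0 0", "newtons": 5}}

```text
time: 15.63
position: [0.586, 0.1069, 0.2018]
tool_rot: [0.65, 0.76, 0.0, 0.0]
ft_force: [1.1, 0.2, 1.4]
grip_width: 0.0165
grip_force: 5.0
```

Call:
{"name": "move_arm", "arguments": {"series": "0 0 0 0 0 0;0 0 0 0 0 0;0 0 0 0 0 0;0 0 0 0 0 0;0 0 0 0 0 0;0 0 0 0 0 0;0 0 0 0 0 0;0 0 0 0 0 0", "jaw": 0.6}}

```text
time: 16.3
position: [0.5859, 0.1069, 0.2018]
tool_rot: [0.65, 0.76, 0.0, 0.0]
ft_force: [-0.0, -0.4, 0.2]
grip_width: 0.0511
grip_force: 0.0
```

Call:
{"name": "move_arm", "arguments": {"series": "0 0 -10 0 0 0;0 0 -25 0 0 0;0 0 -45 0 0 0;0 0 -70 0 0 0;0 0 -100 0 0 0;0 0 -130 0 0 0;0 0 -150 0 0 0;0 0 -150 0 0 0"}}

```text
time: 16.97
position: [0.5885, 0.107, 0.3583]
tool_rot: [0.65, 0.76, 0.004, 0.005]
ft_force: [0.5, 0.2, 0.5]
grip_width: 0.0524
grip_force: 0.0
```

```bash
python3 - <<'E'
from h import *
c1=robot.camera("scene");c2=robot.camera("side")
def cr(c,b,s): x0,y0,x1,y1=b; return cv2.resize(c["img"][y0:y1,x0:x1,::-1],None,fx=s,fy=s,interpolation=cv2.INTER_CUBIC)
cv2.imwrite("pics/f5.png",np.hstack([cr(c1,(228,170,340,300),3.5),cr(c2,(225,130,337,260),3.5)]))
for c in(c1,c2):
    for t in("duck","fish","car"):
        for r in robot.tip_of(c,t)[:2]: print(t,np.round(r["xyz"],4),round(r["p"],2))
E
```

```text
duck [ 0.497  -0.1439  0.0044] 0.68
duck [0.5966 0.1093 0.0707] 0.56
fish [0.583  0.1826 0.0645] 0.78
fish [0.6073 0.0399 0.0721] 0.25
car [0.6099 0.0429 0.0669] 0.92
duck [ 0.5021 -0.1396 -0.001 ] 0.57
duck [0.5856 0.1042 0.1983] 0.35
car [3.969e-01 4.366e-01 3.000e-04] 0.21
```

View pics/f5.png

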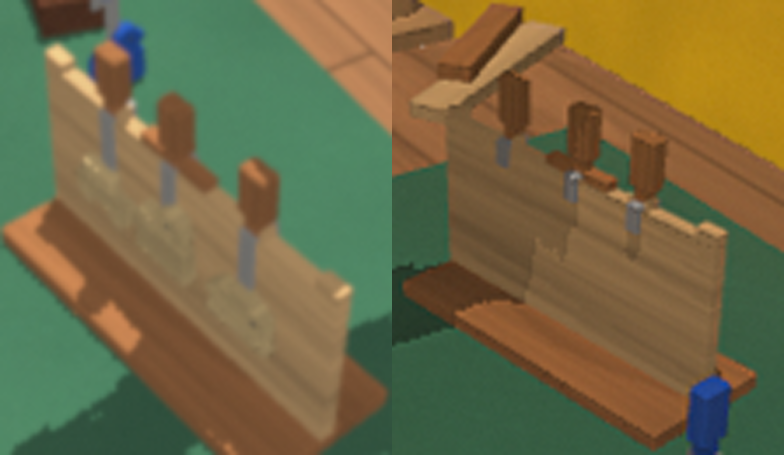

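The duck hangs upright between the car and the fish on the same face: scene crop (172,180), side crop (575,160). Its height lines up with theirs, it sits between the two ledge pieces, and nothing else has moved. Handing in.

```bash
python3 -c "
from rig import robot
print(robot.hand_in())"
```

```text
the job is handed in; nothing more can be done
None
```

The duck is hung on the rack between the car and fish templates, on the same face, with its hook at the bottom of the slot; it went straight into the slot on the first lowering, so no sideways feeling was needed. I let go, the last pictures showed nothing else moved, and I handed the job in at about 17 s, though the hand-in gave no verdict.

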